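Hold a bonded box lid under the spring press

ROBOT

A 6-joint arm with a two-finger parallel gripper is mounted at the origin on the work surface. World frame = base frame: x ahead of the robot, y to its left, z up, the work surface at z = 0. Lengths are in m, angles in rad, forces in N, time in s.
With the tool pointing down it reaches from about 0.275 to 0.725 m from the base axis. Payload 5.6 kg.
Tool frame: the origin (TCP) lies at the very end of the fingers, on their centre line; the grasp point (between the pads) lies 19 mm behind it (manip.grip_point_offset is the x of the grasp point in the tool frame, in m); x points along the fingers, y is the direction in which the jaws open and shut, and the axes are right-handed (so a half turn about x gives the same grasp; the last joint's range is limited). The gripper opens to 85 mm and grips with 20 to 120 N. Pads are 22 mm wide; open, the fingers measure 114 mm over their backs; the gripper's body (76 mm by 85 mm) begins 54 mm behind the grasp point. The pads swing forward as they close: fully open they stand 13 mm farther back than shut.
Start: joints at [1.567, 0.255, 0.108, 0, -1.424, -0.285], TCP at [0.157, 0.527, 0.231] pointing down, gripper open.
Joint ranges: [-2.95, 2.95], [-1.21, 1.97], [-1.09, 1.5], [-2.87, 1.71], [-2.94, -0.07], [-3.05, 3.05]. Speed limits (rad/s): [2.57, 2.57, 3.14, 3.14, 3.14, 3.14].

INTERFACE

Orientations are given as a rotation vector (axis times angle).
In Python, from plant import manip gives the robot as it stands.
- The arm moves only by the tool move_arm, never from a script. Its argument "steps" is a list of rows, each a list of 3 entries, a list of its own where there are three numbers: the shift along the tool's x, y, z in mm, then the turn, a rotation vector about the tool's x, y, z in rad, then the finger opening in mm, from 0 to 85.4. In form: [[[x, y, z], [ax, ay, az], grip], ...]. A call has 1 to 20 rows; each row is the pose to reach, as a shift and turn from the pose commanded when the call began, along the tool's axes at that moment; what a row does not reach only later rows make up. A row lasts 1/8 s, in which the tool goes at most 62.5 mm and 10.7 degrees, less where a joint would pass 70% of its speed; a pose out of reach is approached as far as the arm can. A call with a gripper value outside its range is refused whole. The fingers move at their own pace and stop on an object; "force" is the grip in N (left out, the last holds). Time passes only in rows, so rows that repeat a pose let the fingers close. It gives the time, the measured TCP pose, the force and the opening at its end, in the units of the state.
- manip.read_state(): the state, without advancing time (a new reading comes with each control period).
- manip.snapshot(name): name is "scene" or "side" or "wrist"; returns the picture (400x640x3 uint8, blue, green, red); there is no depth.
- manip.get_calibration(name): a dict with "mtx" (3x3 intrinsics, pixels), "k1" (the pictures are not rectified: a ray, as slopes to the right and down, at radius r is drawn at 1 + k1 r^2 times it, then the intrinsics apply), "R" (3x3) and "t" (3): a world point X has camera coordinates R X + t; the wrist camera has in their place "mount" (4x4, takes a point from camera to tool coordinates, whose origin is the TCP and whose axes are the tool frame's). Camera axes: x right, y down, z forward; pixel columns grow to the right and rows downward; lengths in m; the calibration is good to about 2 mm. A picture is of the moment at which its call begins: read the wrist's pose just before it. get_calibration takes no time and is no camera call.
- manip.hand_in(): hands the job in, once; it reports no verdict.
The state is a dict: "clock": time; "joint_pos": joint angles; "qvel": joint speeds; "effort": joint torques, N m; "ee_pos": TCP position; "ee_rot": TCP orientation; "contact_force": force on the tool from outside, world axes, zero at the start; "moment": the same for the moment, N m; "gripper_width": opening from 0.0 (shut) to 1.0 (fully open).
Only numpy, scipy, OpenCV 4.12 (cv2) and the standard library are available. Lean on these libraries where they do the work, as an engineer would, in place of code of your own. Each camera call takes 0.05 s, during which the arm holds its last target.

TASK

The lid of the clear acrylic box has just been bonded: holding the orange peg, slide the plywood sled with the box over the slab, without lifting it, until the sled lies wholly inside the yellow tape under the press, peg towards the robot, and let go of it. Then press the black palm knob down 28 mm, give or take 4 (the green part of the shaft just sinks into the head), so that the foot clamps the lid, and keep it there for at least three seconds. Finish while still holding the knob down there, and leave everything else on the slab where it is.

Things in the scene. Friction and masses are not known exactly. Their poses are not given: they have to be found in the camera images.
- sled: Plywood sled, a board 215 x 110 x 10 mm flat on the slab, about 0.5 kg (varies). Origin: on its underside, below the middle of the box; x along its length, y across, z up. The board spans x -155 to +60, y -55 to +55 mm. Its grip is the orange peg. Four low cleats keep the box in place. It starts in the blue-taped bay left or right of the press, peg end towards the robot (-x).
- peg_top (a point): Centre of the top of the sled's upright orange square peg, 24 x 24 mm, faces square to the sled's x and y. It stands at x = -130, y = 0 of the sled, from the board's top (10 mm above the slab) to 90 mm: the place to grip, clear all round.
- acrylic_box: Clear acrylic box with a clip-on lid (pale blue, two white clips), 92 x 92 x 62 mm, about 0.22 kg, standing loose between the sled's cleats with its underside on the board. Origin: centre of its underside; z up. Its lid's top is 72 mm above the slab.
- press_mark (a point): Point on the slab below the plunger of the fixed grey press, where the sled's origin belongs. x runs from the robot's side to the press's column, y left, z up; turns with the press (yaw up to 0.2 rad). The yellow outline's inner edges lie at x = -167 and +72, y = -67 and +67 mm: 12 mm of room all round a sled set exactly on the mark, its axes along the mark's.
- press: The press, same frame as press_mark. Base at x 90 to 190, |y| under 55 mm, 14 mm high; column from x = 102 mm, 50 mm wide, 160 mm high. A 44 mm wide arm runs from it to a round head (radius 26 mm, z 112 to 158 mm) above the mark: the sled must come in from the side.
- knob_top (a point): Black round palm knob, 54 mm across and 24 mm high with a flat top 44 mm wide, on the plunger above the press's head. The point: centre of its flat top, 232 mm above the slab at rest; z up. It is pressed straight down from above; it goes back up when let go.
- plunger (a joint): Travel of the plunger and its knob downwards, in metres: 0 at rest (up), end stop at 0.042. A spring pushes it up, with 3 N at rest and 200 N/m. At rest 50 mm of shaft show between head and knob; the lower 28 mm are green. At 28 mm of travel with the box below, the knob pushes back with about 12 N.
- foot: Rubber foot of 36 mm diameter and 8 mm thickness at the plunger's lower end. Origin: centre of its underside, 87 mm above the slab at rest. It goes down with the plunger, meets the lid of a box below at 15 mm of travel and then yields on a spring of its own (1.5 N at first touch, 300 N/m more).
- dumbbell: Navy plastic dumbbell, 190 mm long along its x, hexagonal heads 64 mm high, lying in the other blue-taped bay. Origin: centre of its underside. To be left alone.
- carabiner: Aluminium carabiner, 90 x 50 x 10 mm, lying flat beyond the left bay. Origin: its middle, on the underside. To be left alone.
- roller: Wooden massage roller, 260 mm long along its x, 48 mm thick, lying far to the left. Origin: its middle, on the underside. To be left alone.
- ball_center (a point): Centre of the red hard silicone ball, 63 mm across, resting on a cork ring far to the right. To be left alone.
- spring_clamp: Small spring clamp with orange tips, about 115 x 50 x 16 mm, lying flat far to the right. Origin: its middle, on the underside. To be left alone.
- glue: White glue bottle, 48 mm across, 120 mm high, with a red cap, standing far to the left. Origin: centre of its underside. To be left alone.
Not all that is in view belongs to the job. What is shaped like the acrylic_box but purple or turquoise is not meant.

How it is judged:
By the outcome, as a careful person would: the job done as asked, in the order asked, and still so for the second after the job is handed in, while the arm keeps its last pose, push and grip.
It also fails if it takes over 58 s, if anything falls off the work surface, if the arm or the gripper's body presses on something with over 40 N, if the wrist force passes 120 N, or if a joint passes its speed limit or range.

## Working session

There is one attempt and no reset: what is moved stays moved. The work goes in short steps, Python scripts to look and compute and a tool call to move; the robot and the scene stay as the last step left them, time stands still between calls to the robot, and variables do not carry over. Pictures are saved under pics/ and viewed, and the job is handed in when it is done.

Besides the shell and the picture viewer there is one more tool, called after "Emit:" by a JSON object that holds its "method" and its "body". move_arm: Moves the arm, as the interface text tells. Its arguments: {"type":"object","properties":{"steps":{"type":"array","items":{"type":"array"}},"force":{"type":"number"}},"required":["steps"]}

```bash
mkdir -p pics; ls
python3 - <<'E'
from plant import manip
import cv2
s=manip.read_state(); print(s)
print(manip.grip_point_offset)
for n in("scene","side","wrist"):
    im=manip.snapshot(n); cv2.imwrite(f"pics/{n}0.png",im)
    print(n,manip.get_calibration(n))
E
```

```text
pics
{'clock': 0.0, 'joint_pos': array([ 1.56655671e+00,  2.55741423e-01,  1.07016133e-01, -4.48644728e-04,
       -1.42391551e+00, -2.84630855e-01]), 'qvel': array([ 8.40466860e-04,  7.48696343e-06,  1.21444114e-03, -1.10684831e-03,
        1.63020819e-03, -8.57721640e-04]), 'effort': array([-1.59664931e-03, -3.86626375e+01,  2.37938225e+01,  5.36530182e+00,
       -6.22413980e-03, -4.50025382e-06]), 'ee_pos': array([0.15647392, 0.5267564 , 0.23040732]), 'ee_rot': array([-2.06693277,  0.30270101,  2.06731223]), 'contact_force': array([ 0.81342584,  0.24332142, -0.37213115]), 'moment': array([-0.01764943,  0.00556527, -0.0264659 ]), 'gripper_width': 1.0006204588441552}
-0.0187
scene {'mtx': array([[385.03139326,   0.        , 315.524553  ],
       [  0.        , 385.03139326, 198.06564862],
       [  0.        ,   0.        ,   1.        ]]), 'k1': -0.025883022991661585, 'R': array([[-0.18167361,  0.9833566 , -0.00212058],
       [ 0.61090363,  0.11117312, -0.78386051],
       [-0.77057865, -0.14370223, -0.62093334]]), 't': array([ 0.08965013, -0.20892448,  1.55517668])}
side {'mtx':
[... 236 characters left out ...]

       [-0.25915336, -0.49850083, -0.82724631],
       [ 0.3985092 ,  0.72501229, -0.56173623]]), 't': array([-0.46839428,  0.25856506,  1.19605072])}
wrist {'mtx': array([[309.59014891,   0.        , 311.77658244],
       [  0.        , 309.59014891, 196.67138481],
       [  0.        ,   0.        ,   1.        ]]), 'k1': -0.029225423378884053, 'mount': array([[-9.45517165e-04, -2.79612024e-01,  9.60112609e-01,
        -1.43044598e-01],
       [ 9.99998789e-01, -1.45097361e-03,  5.62232335e-04,
         3.15194825e-04],
       [ 1.23589114e-03,  9.60111978e-01,  2.79613057e-01,
        -7.08078503e-02],
       [ 0.00000000e+00,  0.00000000e+00,  0.00000000e+00,
         1.00000000e+00]])}
```

View pics/scene0.png

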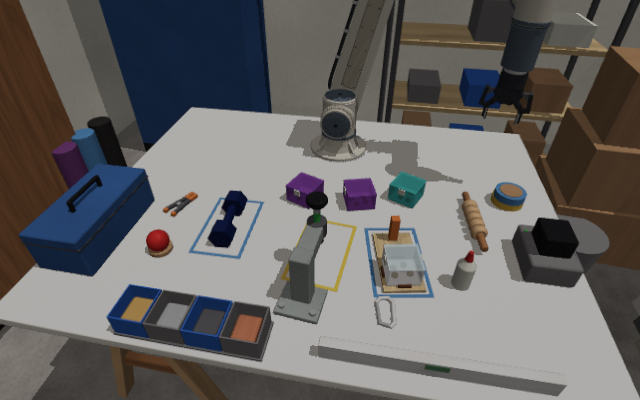

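View pics/side0.png

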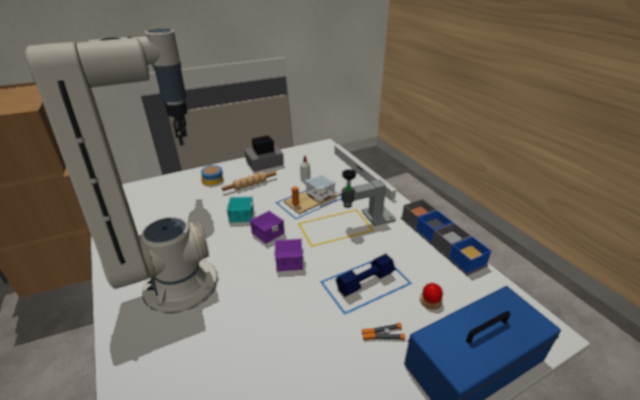

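View pics/wrist0.png

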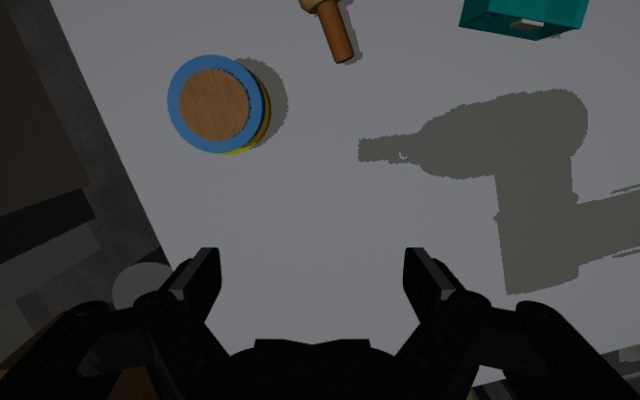

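In the scene view, the clear box sits on the plywood sled in the robot's left bay, with its peg at about (394,228). The purple boxes at (305,190) and (359,194) and the turquoise one at (407,190) are decoys. Other orange things are the clamp tips (180,205), the roller (475,220) and the orange tray cell (245,330). Only the sled at (394,228) fits the description. Next I'll crop in close.

```bash
cat > h.py <<'E'
import numpy as np, cv2
from scipy.spatial.transform import Rotation as Ro
from plant import manip
def cal(n,st=None):
    c=manip.get_calibration(n)
    if n=="wrist":
        T=np.eye(4);T[:3,:3]=Ro.from_rotvec(st["ee_rot"]).as_matrix();T[:3,3]=st["ee_pos"]
        W=T@np.array(c["mount"]); R=W[:3,:3].T; t=-R@W[:3,3]
    else: R=np.array(c["R"]);t=np.array(c["t"])
    return dict(K=np.array(c["mtx"]),k=np.array([c["k1"],0,0,0,0.]),R=R,t=t)
def ray(C,px):
    p=cv2.undistortPoints(np.array(px,float).reshape(-1,1,2),C["K"],C["k"]).reshape(-1,2)
    d=np.c_[p,np.ones(len(p))]@C["R"]; o=-C["R"].T@C["t"]
    return o,d/np.linalg.norm(d,axis=1,keepdims=True)
def onplane(C,px,z):
    o,d=ray(C,px); s=(z-o[2])/d[:,2]; return o+d*s[:,None]
def proj(C,X):
    return cv2.projectPoints(np.array(X,float).reshape(-1,1,3),cv2.Rodrigues(C["R"])[0],C["t"],C["K"],C["k"])[0].reshape(-1,2)
def tri(rays):
    A=np.zeros((3,3));b=np.zeros(3)
    for o,d in rays:
        M=np.eye(3)-np.outer(d,d);A+=M;b+=M@o
    X=np.linalg.solve(A,b)
    return X,[np.linalg.norm((np.eye(3)-np.outer(d,d))@(X-o)) for o,d in rays]
E
python3 - <<'E'
import cv2
a=cv2.imread('pics/scene0.png')[180:300,270:440]; cv2.imwrite('pics/sc0c.png',cv2.resize(a,None,fx=4.5,fy=4.5,interpolation=cv2.INTER_CUBIC))
a=cv2.imread('pics/side0.png')[150:260,260:410]; cv2.imwrite('pics/si0c.png',cv2.resize(a,None,fx=5,fy=5,interpolation=cv2.INTER_CUBIC))
E
```

```text
(no output)
```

View pics/sc0c.png

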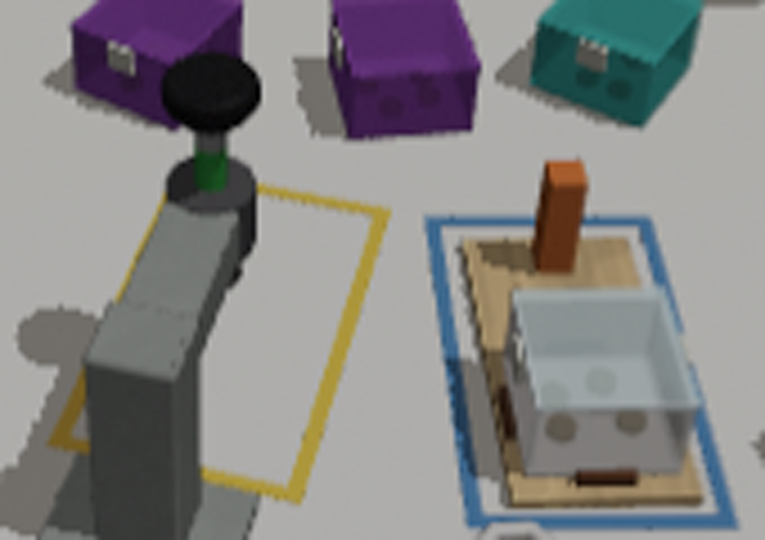

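View pics/si0c.png

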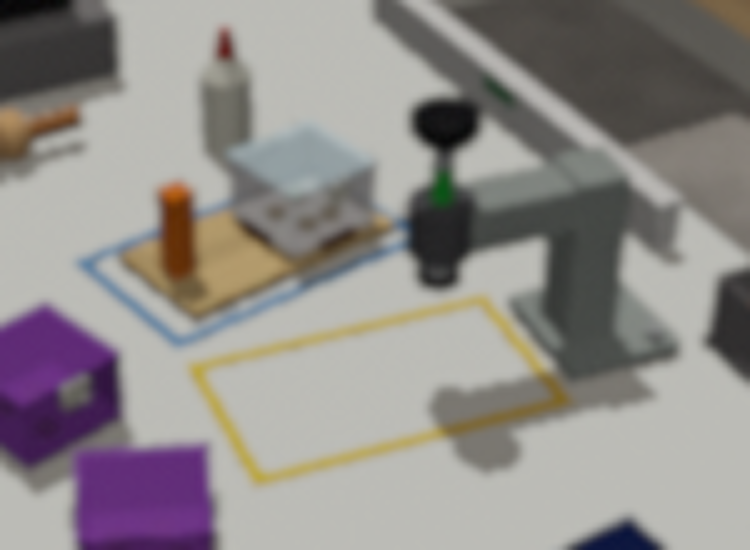

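```bash
cat > m1.py <<'E'
from h import *
def m(im,lo,hi): return cv2.inRange(cv2.cvtColor(im,cv2.COLOR_BGR2HSV),lo,hi)
def run(ims):
  pegr=[];knr=[]
  for n,roi in (("scene",(270,180,440,300)),("side",(270,150,410,260))):
    C=cal(n); im=ims[n]; x0,y0,x1,y1=roi; sub=im[y0:y1,x0:x1]
    off=np.array([x0,y0])
    ye=m(sub,(20,110,90),(32,255,255))
    pts=cv2.findNonZero(ye).reshape(-1,2)+off
    P=onplane(C,pts,0)[:,:2]
    c,wh,a=cv2.minAreaRect((P*1000).astype(np.float32)); print(n,"yellow rect",np.round(c,1),np.round(wh,1),round(a,2),"corners",np.round(cv2.boxPoints((c,wh,a)),0).tolist())
    org=m(sub,(4,170,60),(14,255,255))
    nn,l,st,ce=cv2.connectedComponentsWithStats(org); i=1+np.argmax(st[1:,4]); print(" peg px",st[i],ce[i]+off)
    ys,xs=np.where(l==i)
    top=cv2.findNonZero((l==i).astype(np.uint8)).reshape(-1,2)+off
    print(" peg top row",top[:,1].min(),"bot",top[:,1].max())
    pegr.append((ce[i]+off,C))
    gr=m(sub,(50,120,40),(75,255,255)); print(" green",cv2.boundingRect(gr)[:4], off)
  X,r=tri([(ray(C,p)[0],ray(C,p)[1][0]) for p,C in pegr]); print("peg centroid",X,r)
if __name__=="__main__": run({n:cv2.imread(f"pics/{n}0.png") for n in("scene","side")})
E
python3 m1.py
```

```text
scene yellow rect [581.7  32.4] [153.4 256.6] 84.17 corners [[446.0, -31.0], [702.0, -57.0], [717.0, 96.0], [462.0, 122.0]]
 peg px [118  36  12  24 207] [393.72463768 227.52657005]
 peg top row 216 bot 239
 green (43, 34, 7, 8) [270 180]
side yellow rect [588.7  85.3] [255.1 256.7] 82.86 corners [[446.0, -25.0], [700.0, -57.0], [732.0, 196.0], [477.0, 228.0]]
 peg px [23 38  6 18 81] [294.9382716  196.45679012]
 peg top row 188 bot 205
 green (77, 35, 3, 6) [270 150]
peg centroid [0.50206851 0.22952507 0.0484267 ] [np.float64(0.0009764097133641181), np.float64(0.0009764097133640477)]
```

```bash
cat > m2.py <<'E'
from h import *
from m1 import m
ims={n:cv2.imread(f"pics/{n}0.png") for n in("scene","side")}
C=cal("side"); sub=ims["side"][150:260,270:410]; ye=m(sub,(20,110,90),(32,255,255))
nn,l,st,ce=cv2.connectedComponentsWithStats(ye,connectivity=8)
keep=np.isin(l,[i for i in range(1,nn) if st[i,4]>4 and ce[i][1]+150>208]).astype(np.uint8)
P=onplane(C,cv2.findNonZero(keep).reshape(-1,2)+[270,150],0)[:,:2]*1000
r=cv2.minAreaRect(P.astype(np.float32)); print("side yellow",r,np.round(cv2.boxPoints(r)).tolist())
# knob top: dark region
kr=[]
for n,(x0,y0,x1,y1) in (("scene",(300,188,332,212)),("side",(335,165,362,190))):
    C=cal(n); g=ims[n][y0:y1,x0:x1].max(2); mk=(g<60).astype(np.uint8)
    nn,l,st,ce=cv2.connectedComponentsWithStats(mk); i=1+np.argmax(st[1:,4]); print(n,"knob",st[i]+[x0,y0,0,0,0])
    c=ce[i]+[x0,y0]; kr.append((ray(C,c)[0],ray(C,c)[1][0]))
print("knob centroid",tri(kr))
# plywood
for n,(x0,y0,x1,y1) in (("scene",(365,225,435,295)),("side",(275,170,350,220))):
    C=cal(n); sub=ims[n][y0:y1,x0:x1]; pl=m(sub,(10,50,90),(24,160,255))
    P=onplane(C,cv2.findNonZero(pl).reshape(-1,2)+[x0,y0],0.01)[:,:2]*1000
    r=cv2.minAreaRect(P.astype(np.float32)); print(n,"ply",r,np.round(cv2.boxPoints(r)).tolist())
E
python3 m2.py
```

```text
side yellow ((581.8170166015625, 30.577953338623047), (145.4165496826172, 255.70033264160156), 83.42432403564453) [[446.0, -27.0], [700.0, -56.0], [717.0, 88.0], [463.0, 117.0]]
scene knob [305 189  23  23 344]
side knob [343 170  13  11  95]
knob centroid (array([0.62905292, 0.02658371, 0.22148221]), [np.float64(4.242681143469778e-05), np.float64(4.242681143454077e-05)])
scene ply ((575.2557373046875, 242.9995880126953), (247.56570434570312, 110.61376190185547), 11.516480445861816) [[443.0, 272.0], [465.0, 164.0], [708.0, 214.0], [686.0, 322.0]]
side ply ((590.0332641601562, 302.1382141113281), (431.2508850097656, 226.57566833496094), 82.92448425292969) [[451.0, 102.0], [676.0, 74.0], [729.0, 502.0], [504.0, 530.0]]
```

Run:
```python
from h import *
C=cal("scene")
p=np.array([[461,240],[630,238],[700,493],[512,497]])/4.5+[270,180]
P=onplane(C,p-0.4,0.01)*1000; print(P.round(0))
for a,b in((0,3),(1,2),(0,1),(3,2)):
    d=P[b]-P[a]; print(a,b,np.arctan2(d[1],d[0]),np.linalg.norm(d))
# blue tape bay outer
p=np.array([[425,217],[648,218],[736,525],[470,527]])/4.5+[270,180]
print(onplane(C,p,0).round(3))
st=manip.read_state(); print(Ro.from_rotvec(st["ee_rot"]).as_matrix().round(3))
for n in ("scene",):
  im=cv2.imread("pics/scene0.png")
  for nm,q in dict(p1=(305,188),p2=(359,193),t=(407,190)).items(): print(nm,onplane(C,[q],0.03).round(3))
```

```text
[[493. 171.  10.]
 [472. 281.  10.]
 [678. 319.  10.]
 [700. 214.  10.]]
0 3 0.2057500277501207 210.61950957235686
1 2 0.18242696045023793 209.82080302116395
0 1 1.7669863079024588 112.22783603517628
3 2 1.774523470478993 107.32970611319386
[[ 0.466  0.147 -0.   ]
 [ 0.44   0.296  0.   ]
 [ 0.69   0.341  0.   ]
 [ 0.718  0.193 -0.   ]]
[[-0.    -0.285 -0.959]
 [-0.001 -0.959  0.285]
 [-1.     0.001 -0.   ]]
p1 [[ 0.337 -0.065  0.03 ]]
p2 [[0.332 0.115 0.03 ]]
t [[0.287 0.271 0.03 ]]
```

```bash
cat >> h.py <<'E'
def to(x,y,z,zyaw,st=None):
    """shift (mm) and turn in tool axes from present pose to tool pointing straight down with tool z at yaw"""
    st=st or manip.read_state(); R=Ro.from_rotvec(st["ee_rot"]).as_matrix()
    zx=np.array([np.cos(zyaw),np.sin(zyaw),0]);xx=np.array([0,0,-1.]);D=np.c_[xx,np.cross(zx,xx),zx]
    print("to",(x,y,z,zyaw),"shift",(R.T@(np.array([x,y,z])-st["ee_pos"])*1000).round(1),"turn",Ro.from_matrix(R.T@D).as_rotvec().round(4))
E
python3 - <<'E'
from h import *
to(.43,.14,.28,.1)
E
```

```text
to (0.43, 0.14, 0.28, 0.1) shift [ -49.   293.  -372.4] turn [ 2.7527e+00 -2.0000e-03 -4.0000e-04]
```

Emit:
{"method": "move_arm", "body": {"steps": [[[-3,20,-25],[0.18,0,0],85],[[-6,40,-50],[0.36,0,0],85],[[-9,60,-75],[0.54,0,0],85],[[-12,80,-100],[0.72,0,0],85],[[-15,100,-125],[0.9,0,0],85],[[-18,120,-150],[1.08,0,0],85],[[-21,140,-175],[1.26,0,0],85],[[-25,160,-200],[1.44,0,0],85],[[-29,180,-225],[1.62,0,0],85],[[-33,200,-250],[1.8,0,0],85],[[-37,220,-275],[1.98,0,0],85],[[-41,240,-300],[2.16,0,0],85],[[-45,260,-325],[2.34,0,0],85],[[-49,280,-350],[2.52,0,0],85],[[-49,293,-372],[2.7,0,0],85],[[-49,293,-372],[2.753,0,0],85],[[-49,293,-372],[2.753,0,0],85]]}}

```text
clock: 2.28
ee_pos: [0.4297, 0.1401, 0.28]
ee_rot: [-0.078, 1.57, 0.078]
contact_force: [-0.1, 0.4, -0.3]
gripper_width: 0.994
```

Run:
```python
from h import *
import pickle
st=manip.read_state(); im=manip.snapshot("wrist"); cv2.imwrite("pics/wrist1.png",im); pickle.dump(st,open("st1.pkl","wb"))
print(st["clock"],st["ee_pos"],Ro.from_rotvec(st["ee_rot"]).as_matrix().round(3).tolist(),st["joint_pos"])
```

```text
2.275 [0.42969993 0.14014791 0.27996813] [[-0.001, -0.1, 0.995], [-0.0, 0.995, 0.1], [-1.0, -0.0, -0.001]] [ 6.63720703e-01  4.82686798e-02 -1.71280162e-02 -2.15356014e-04
 -1.50608843e+00 -2.13479238e+00]
```

View pics/wrist1.png

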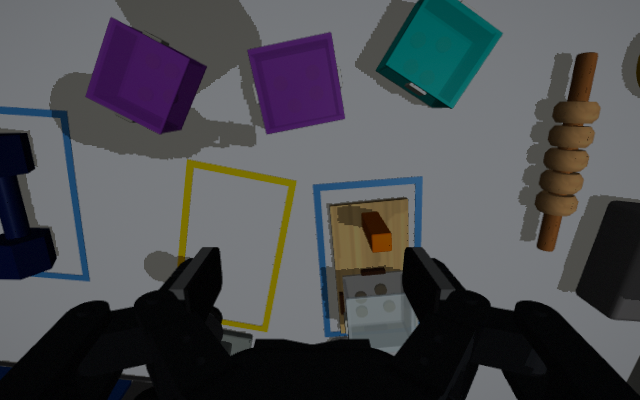

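The wrist view shows the peg top at about (381,243), the board's near edge between (330,203) and (407,198), and the yellow frame from (188,162) to (267,328). I'll fit these edges now.

```bash
cat > m3.py <<'E'
from h import *
from m1 import m
import pickle
def edgefit(P,nm):
    vx,vy,x,y=cv2.fitLine(P.astype(np.float32),cv2.DIST_HUBER,0,0.01,0.01).ravel()
    r=np.abs((P-[x,y])@[-vy,vx]); print(nm,"yaw(mod pi)",round(float(np.arctan2(vy,vx)),4),"pt",round(float(x),1),round(float(y),1),"rms",r.std().round(2),len(P)); return np.array([x,y]),np.array([vx,vy])
if __name__=="__main__":
    st=pickle.load(open("st1.pkl","rb")); C=cal("wrist",st); im=cv2.imread("pics/wrist1.png")
    ye=m(im,(20,110,70),(34,255,255)); ye[:, :170]=0; ye[:,310:]=0; ye[:150]=0;ye[340:]=0
    p=cv2.findNonZero(ye).reshape(-1,2); P=onplane(C,p,0)[:,:2]*1000
    r=cv2.minAreaRect(P.astype(np.float32)); print("yellow",r,np.round(cv2.boxPoints(r)).tolist())
    ca=np.array(r[0])
    yaw=-0.105
    for it in range(2):
        e=np.array([np.cos(yaw),np.sin(yaw)]);f=np.array([-e[1],e[0]])
        u=(P-ca)@e;v=(P-ca)@f
        L=edgefit(P[(v>55)&(abs(u)<110)],"ye left"); Rr=edgefit(P[(v<-55)&(abs(u)<110)],"ye right"); N=edgefit(P[(u<-110)&(abs(v)<55)],"ye near"); F=edgefit(P[(u>110)&(abs(v)<55)],"ye far")
        # tape centre lines
        yaw=np.arctan2(L[1][1],L[1][0])
        if abs(yaw)>1.5: yaw-=np.pi*np.sign(yaw)
    e=np.array([np.cos(yaw),np.sin(yaw)]);f=np.array([-e[1],e[0]])
    vl=(L[0]-ca)@f; vr=(Rr[0]-ca)@f; un=(N[0]-ca)@e; uf=(F[0]-ca)@e
    print("offsets",vl,vr,un,uf)
    print("mark from near/left/right", ca+e*(un+167+4.5)+f*(vl+vr)/2,"from far",ca+e*(uf-72-4.5)+f*(vl+vr)/2,"yaw",yaw)
    pl=m(im,(8,50,50),(26,200,255)); pl[:,:322]=0; pl[:,412:]=0; pl[:192]=0; pl[290:]=0
    cv2.imwrite("pics/w1c.png",cv2.resize(np.hstack([im[180:300,310:430],cv2.merge([pl]*3)[180:300,310:430]]),None,fx=3.3,fy=3.3,interpolation=cv2.INTER_NEAREST))
    # near edge: topmost per col; left edge: leftmost per row; right: rightmost
    near=np.array([(c,np.where(pl[:,c])[0].min()-.5) for c in range(335,404)]); left=np.array([(np.where(pl[r])[0].min()-.5,r) for r in range(208,260)]); right=np.array([(np.where(pl[r])[0].max()+.5,r) for r in range(203,240)])
    for nm,q in(("near",near),("left",left),("right",right)): edgefit(onplane(C,q,.01)[:,:2]*1000,nm)
    # peg top: brighter face
    og=m(im,(4,150,60),(16,255,255)); og[:,:350]=0; og[:,400:]=0;og[:200]=0;og[260:]=0
    print(cv2.boundingRect(og))
E
python3 m3.py
```

```text
yellow ((579.9544067382812, 30.300601959228516), (154.22486877441406, 259.6521911621094), 84.13166809082031) [[443.0, -33.0], [701.0, -60.0], [717.0, 94.0], [459.0, 120.0]]
ye left yaw(mod pi) -0.1024 pt 579.9 103.0 rms 1.36 817
ye right yaw(mod pi) -0.1081 pt 530.7 -37.0 rms 1.51 650
ye near yaw(mod pi) 1.4694 pt 455.9 43.5 rms 1.45 554
ye far yaw(mod pi) 1.4709 pt 706.8 45.5 rms 1.4 162
ye left yaw(mod pi) -0.1021 pt 579.7 103.1 rms 1.36 818
ye right yaw(mod pi) -0.1089 pt 530.9 -36.9 rms 1.5 649
ye near yaw(mod pi) 1.4688 pt 455.8 42.9 rms 1.45 556
ye far yaw(mod pi) 1.4785 pt 706.6 45.6 rms 1.41 163
offsets 72.37535490641585 -71.89583606686301 -124.78140429801556 124.40555141187349
mark from near/left/right [626.45409723  25.77694998] from far [627.63487041  25.65596013] yaw -0.10211026
near yaw(mod pi) -1.382 pt 477.8 220.5 rms 0.86 69
left yaw(mod pi) 0.1978 pt 529.9 177.9 rms 0.2 52
right yaw(mod pi) 0.2187 pt 500.0 284.1 rms 0.28 37
(363, 211, 29, 42)
```

View pics/w1c.png

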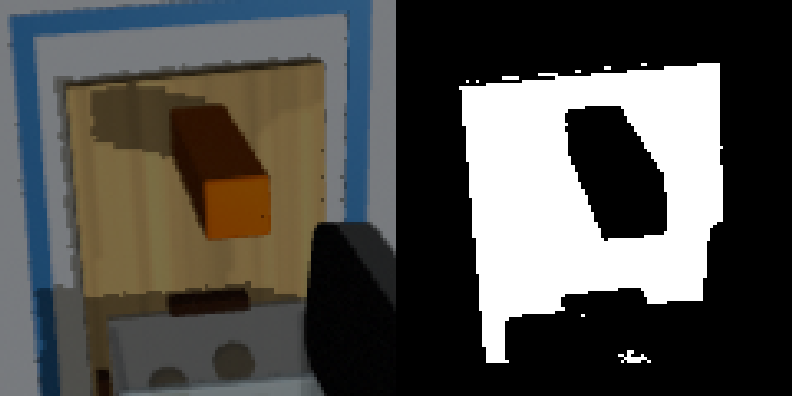

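Run:
```python
from h import *
import pickle
from m1 import m
st=pickle.load(open("st1.pkl","rb")); C=cal("wrist",st); im=cv2.imread("pics/wrist1.png")
g=m(im,(4,150,140),(18,255,255)); g[:,:350]=0; g[:,400:]=0;g[:200]=0;g[260:]=0
P=onplane(C,cv2.findNonZero(g).reshape(-1,2),.09)[:,:2]*1000; r=cv2.minAreaRect(P.astype(np.float32)); print(r)
yaw=.197
# board-centre check from edges: near edge 155 before origin; left/right midpoint
e=np.array([np.cos(yaw),np.sin(yaw)]);f=np.array([-e[1],e[0]])
n=np.array([477.8,220.5])@e; l=np.array([529.9,177.9])@f; rr=np.array([500,284.1])@f
print("width",rr-l,"peg from board",e*(n+25)+f*(l+rr)/2)
to(.505,.230,.16,yaw)
```

```text
Traceback (most recent call last):
AttributeError: 'NoneType' object has no attribute 'reshape'
```

Run:
```python
from h import *
import pickle
from m1 import m
st=pickle.load(open("st1.pkl","rb")); C=cal("wrist",st); im=cv2.imread("pics/wrist1.png")
print(cv2.cvtColor(im,cv2.COLOR_BGR2HSV)[[243,225],[382,368]])
g=m(im,(4,150,115),(20,255,255)); g[:,:350]=0; g[:,400:]=0;g[:200]=0;g[260:]=0
P=onplane(C,cv2.findNonZero(g).reshape(-1,2),.09)[:,:2]*1000; r=cv2.minAreaRect(P.astype(np.float32)); print(r)
yaw=.197
e=np.array([np.cos(yaw),np.sin(yaw)]);f=np.array([-e[1],e[0]])
n=np.array([477.8,220.5])@e; l=np.array([529.9,177.9])@f; rr=np.array([500,284.1])@f
print("width",rr-l,"peg from board",e*(n+25)+f*(l+rr)/2)
to(.504,.2305,.05,yaw)
```

```text
[[ 15 255 122]
 [ 12 244  46]]
((502.2481689453125, 229.30825805664062), (21.446876525878906, 21.27064323425293), 9.805685997009277)
width 109.99817256679033 peg from board [501.72425769 228.36029194]
to (0.504, 0.2305, 0.05, 0.197) shift [230.   82.2  83.2] turn [-0.0961 -0.0005  0.0001]
```

Emit:
{"method": "move_arm", "body": {"steps": [[[40,30,30],[-0.03,0,0],85],[[80,60,60],[-0.07,0,0],85],[[110,81,81],[-0.095,0,0],85],[[140,81,81],[-0.095,0,0],85],[[140,81,81],[-0.095,0,0],85]]}}

```text
clock: 2.95
ee_pos: [0.5006, 0.2286, 0.1378]
ee_rot: [-0.157, 1.57, 0.152]
contact_force: [0.1, 0.2, 1.3]
gripper_width: 0.997
```

Run:
```python
from h import *
import pickle
st=manip.read_state(); im=manip.snapshot("wrist"); cv2.imwrite("pics/wrist2.png",im)
print(st["clock"],st["ee_pos"],st["joint_pos"].round(3))
to(.502,.229,.045,.195)
```

```text
2.95 [0.50064065 0.22860535 0.13783621] [ 7.120e-01  3.060e-01 -6.400e-02 -1.000e-03 -1.207e+00 -2.087e+00]
to (0.502, 0.229, 0.045, 0.195) shift [95.1  0.1  0.3] turn [ 0.0012 -0.0015  0.0013]
```

View pics/wrist2.png

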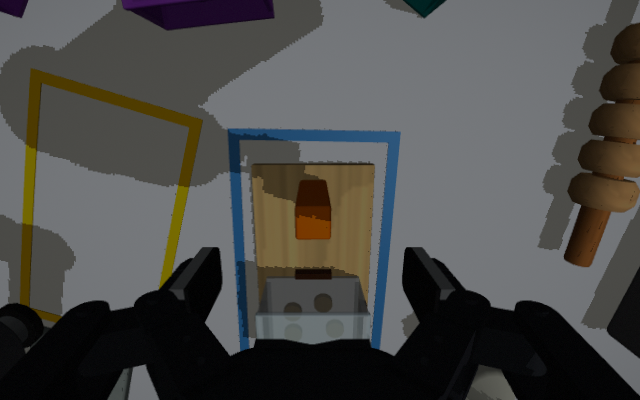

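The peg is at (313,222), centred between the fingers (column 312) and square to them. I'll descend and grip.

Emit:
{"method": "move_arm", "body": {"steps": [[[45,0,0],[0,0,0],85],[[80,0,0],[0,0,0],85],[[93,0,0],[0,0,0],85],[[93,0,0],[0,0,0],50],[[93,0,0],[0,0,0],15],[[93,0,0],[0,0,0],15],[[93,0,0],[0,0,0],15],[[93,0,0],[0,0,0],15],[[93,0,0],[0,0,0],15]], "force": 100}}

```text
clock: 4.12
ee_pos: [0.503, 0.2296, 0.0487]
ee_rot: [-0.153, 1.563, 0.154]
contact_force: [-2.0, 0.5, 6.7]
gripper_width: 0.268
```

Run:
```python
from h import *
import pickle
st=manip.read_state(); im=manip.snapshot("wrist"); cv2.imwrite("pics/wrist3.png",im); cv2.imwrite("pics/scene3.png",manip.snapshot("scene"))
print(st)
```

```text
{'clock': 4.125, 'joint_pos': array([ 7.11536220e-01,  3.84136105e-01, -1.97547405e-01,  5.67211989e-04,
       -9.86709545e-01, -2.08729680e+00]), 'qvel': array([-1.08848821e-03, -8.32125579e-05, -9.42226385e-04, -1.23740332e-03,
        1.30985519e-03,  2.42584590e-04]), 'effort': array([ -0.68316713, -38.85622144,  18.57091963,   4.19478446,
         0.37753416,  -0.059693  ]), 'ee_pos': array([0.50304653, 0.22963605, 0.04871488]), 'ee_rot': array([-0.15255057,  1.56310982,  0.15411917]), 'contact_force': array([-2.02476453,  0.47087217,  6.71027165]), 'moment': array([0.14758735, 0.66347813, 0.07847728]), 'gripper_width': 0.26827293884601383}
```

View pics/wrist3.png

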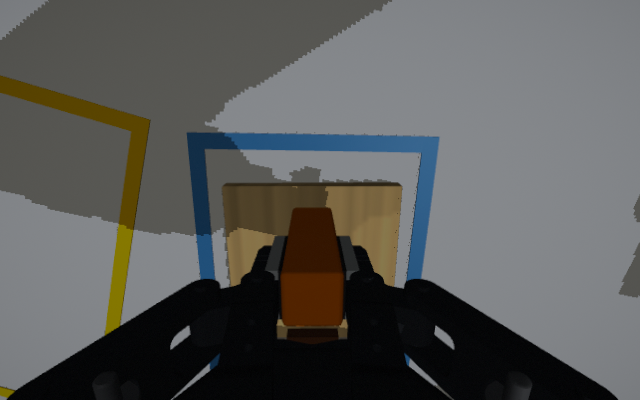

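View pics/scene3.png

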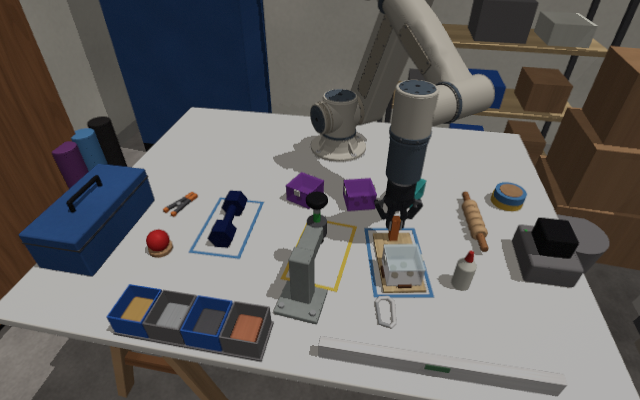

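Emit:
{"method": "move_arm", "body": {"steps": [[[-1,-2,-0.5],[0.003,0,0],15],[[-1,-7,-1.5],[0.011,0,0],15],[[-1,-15,-3.3],[0.024,0,0],15],[[-1,-25,-5.5],[0.04,0,0],15],[[-1,-36,-8],[0.058,0,0],15],[[-1,-48,-10.6],[0.077,0,0],15],[[-1,-60,-13.3],[0.096,0,0],15],[[-1,-72,-15.9],[0.116,0,0],15],[[-1,-84,-18.6],[0.135,0,0],15],[[-1,-96,-21.2],[0.154,0,0],15],[[-1,-108,-23.9],[0.174,0,0],15],[[-1,-120,-26.5],[0.193,0,0],15],[[-1,-132,-29.2],[0.212,0,0],15],[[-1,-143,-31.6],[0.23,0,0],15],[[-1,-153,-33.8],[0.246,0,0],15],[[-1,-162,-35.8],[0.26,0,0],15],[[-1,-170,-37.6],[0.273,0,0],15],[[-1,-177,-39.1],[0.285,0,0],15],[[-1,-182,-40.3],[0.293,0,0],15],[[-1,-185,-41],[0.298,0,0],15]], "force": 100}}

```text
clock: 6.72
ee_pos: [0.4983, 0.0396, 0.0487]
ee_rot: [0.082, 1.568, -0.081]
contact_force: [0.9, 5.9, 3.3]
gripper_width: 0.268
```

Run:
```python
from h import *
import pickle
st=manip.read_state(); im=manip.snapshot("wrist"); cv2.imwrite("pics/wrist4.png",im); cv2.imwrite("pics/scene4.png",manip.snapshot("scene"));cv2.imwrite("pics/side4.png",manip.snapshot("side"))
pickle.dump(st,open("st4.pkl","wb"))
print(st["ee_pos"],st["contact_force"],st["moment"],st["joint_pos"].round(2),Ro.from_rotvec(st["ee_rot"]).as_matrix().round(3).tolist())
a=cv2.imread('pics/scene4.png')[180:300,270:440]; cv2.imwrite('pics/sc4c.png',cv2.resize(a,None,fx=4.5,fy=4.5,interpolation=cv2.INTER_CUBIC))
a=cv2.imread('pics/side4.png')[150:260,260:410]; cv2.imwrite('pics/si4c.png',cv2.resize(a,None,fx=5,fy=5,interpolation=cv2.INTER_CUBIC))
```

```text
[0.49825704 0.03958764 0.04871018] [0.86866001 5.89494172 3.29004724] [ 1.99645407 -0.24766162  0.50876962] [ 0.39  0.29 -0.34 -0.   -0.94 -2.07] [[0.001, 0.104, 0.995], [0.001, 0.995, -0.104], [-1.0, 0.001, 0.001]]
```

View pics/wrist4.png

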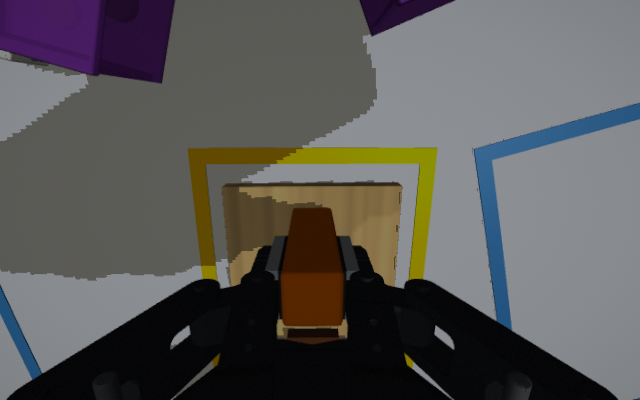

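View pics/sc4c.png

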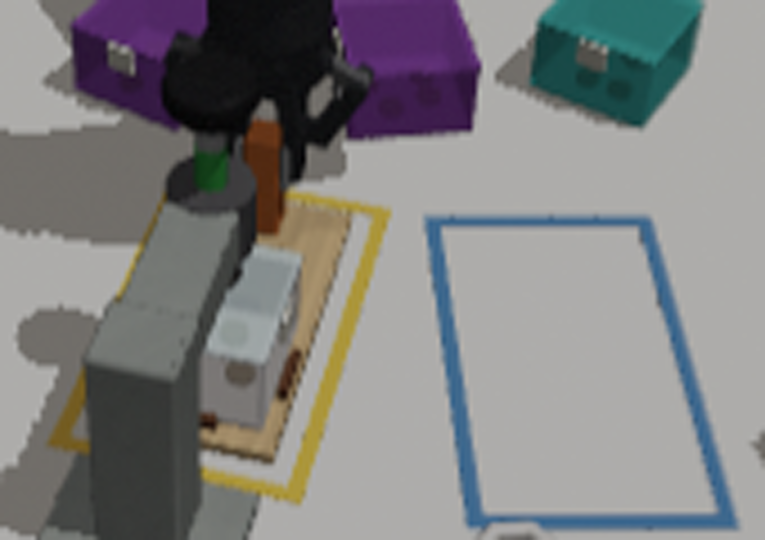

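View pics/si4c.png

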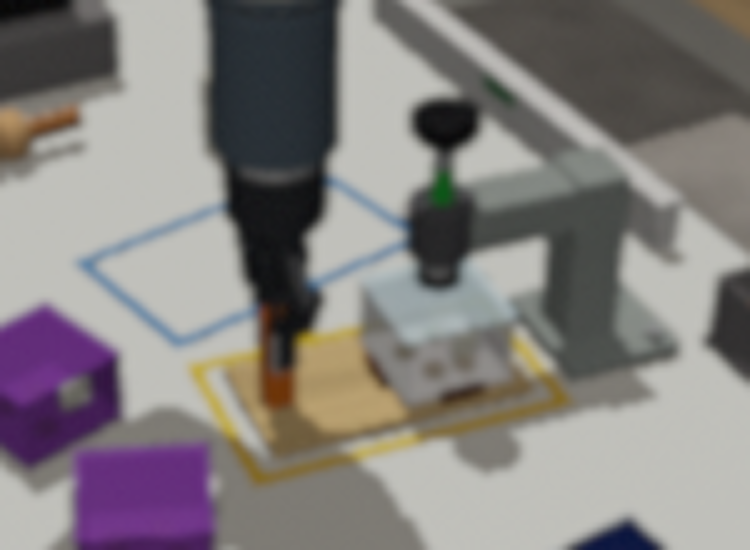

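The sled is under the press. In the wrist view, the side gaps between board and tape are equal, about 17 px on the left (208→225) and 16 px on the right (402→418). The near gap runs from row 164 to row 184. I'll check these in mm.

Run:
```python
from h import *
import pickle
st=pickle.load(open("st4.pkl","rb")); C=cal("wrist",st)
e=st["ee_pos"][:2]; yaw=-.104; E_=np.array([[np.cos(yaw),np.sin(yaw)],[-np.sin(yaw),np.cos(yaw)]])
f=lambda px,z:(E_@(onplane(C,[px],z)[0,:2]-e)*1000).round(1)
print("tape near inner",f((250,164),0),f((400,164),0)); print("board top near edge",f((312,185),.01),"left",f((224,190),.01),"right",f((402,190),.01))
print("board near bottom", f((312,183),0))
print("tape left inner",f((208,190),0),f((216,270),0),"right",f((419,190),0),f((410,270),0))
to(.4983,.0396,.15,-.104)
```

```text
tape near inner [-36.6 -39.2] [-36.5  54.8]
board top near edge [-25.5  -0.4] left [-22.4 -53.9] right [-22.3  54.4]
board near bottom [-24.3  -0.3]
tape left inner [-19.8 -67.2] [ 37.7 -67.1] right [-19.7  68.4] [37.9 67.7]
to (0.4983, 0.0396, 0.15, -0.104) shift [-1.013e+02  3.000e-01  1.000e-01] turn [0.0004 0.0009 0.    ]
```

The near gap is 12 mm and the sides are about 13 mm each, so it is placed correctly. Next I'll release, rise straight up and look.

Emit:
{"method": "move_arm", "body": {"steps": [[[0,0,0],[0,0,0],40],[[0,0,0],[0,0,0],85],[[0,0,0],[0,0,0],85],[[0,0,0],[0,0,0],85],[[0,0,0],[0,0,0],85],[[-20,0,0],[0,0,0],85],[[-60,0,0],[0,0,0],85],[[-115,0,0],[0,0,0],85],[[-170,0,0],[0,0,0],85],[[-220,0,0],[0,0,0],85],[[-250,0,0],[0,0,0],60],[[-250,0,0],[0,0,0],0],[[-250,0,0],[0,0,0],0],[[-250,0,0],[0,0,0],0]], "force": 40}}

```text
clock: 8.62
ee_pos: [0.4973, 0.0396, 0.297]
ee_rot: [0.08, 1.572, -0.082]
contact_force: [-0.5, 0.0, -0.4]
gripper_width: 0.14
```

Run:
```python
from h import *
import pickle
st=manip.read_state(); im=manip.snapshot("wrist"); cv2.imwrite("pics/wrist5.png",im); cv2.imwrite("pics/scene5.png",manip.snapshot("scene"));cv2.imwrite("pics/side5.png",manip.snapshot("side"))
pickle.dump(st,open("st5.pkl","wb"))
print(st["clock"],st["ee_pos"],st["contact_force"],st["gripper_width"])
a=cv2.imread('pics/scene5.png')[180:300,270:440]; cv2.imwrite('pics/sc5c.png',cv2.resize(a,None,fx=4.5,fy=4.5,interpolation=cv2.INTER_CUBIC))
to(.629,.0265,.25,-.104)
```

```text
8.625 [0.49732384 0.03957333 0.29697013] [-0.54959846  0.01914798 -0.37650808] 0.13959814329975614
to (0.629, 0.0265, 0.25, -0.104) shift [ 47.4   0.6 132.1] turn [ 0.0008 -0.0014  0.0006]
```

View pics/wrist5.png

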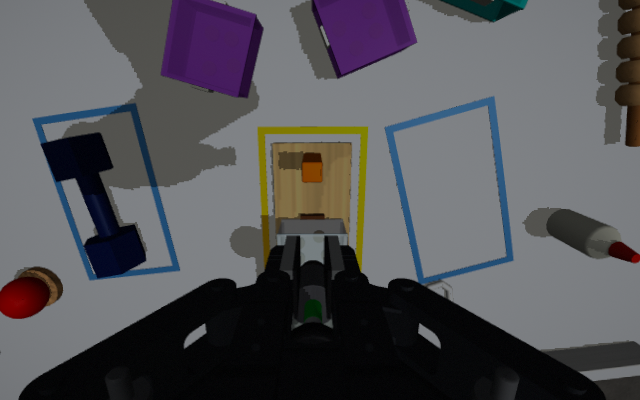

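View pics/sc5c.png

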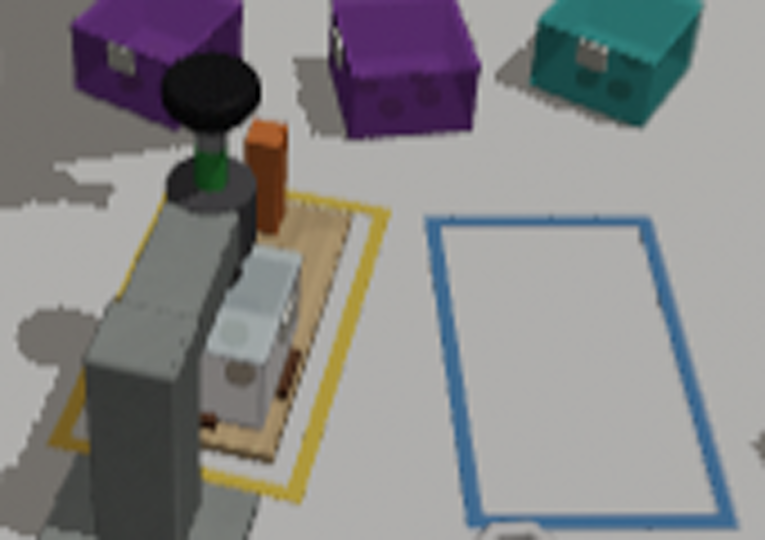

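The sled stands free inside the yellow outline, and the knob is in line with the tool (column ~313). I'll move above the knob with the fingers shut.

Emit:
{"method": "move_arm", "body": {"steps": [[[0,0,30],[0,0,0],0],[[0,0,75],[0,0,0],0],[[0,0.5,115],[0,0,0],0],[[5,0.5,132],[0,0,0],0],[[25,0.5,132],[0,0,0],0],[[45,0.5,132],[0,0,0],0],[[50,0.5,132],[0,0,0],0],[[50,0.5,132],[0,0,0],0]]}}

```text
clock: 9.78
ee_pos: [0.6292, 0.0264, 0.2484]
ee_rot: [0.081, 1.569, -0.081]
contact_force: [0.3, 0.8, 0.3]
gripper_width: 0.001
```

Run:
```python
from h import *
st=manip.read_state(); cv2.imwrite("pics/scene6.png",manip.snapshot("scene"));cv2.imwrite("pics/side6.png",manip.snapshot("side"))
print(st["clock"],st["ee_pos"],st["contact_force"],st["gripper_width"])
a=cv2.imread('pics/scene6.png')[150:270,270:390]; b=cv2.imread('pics/side6.png')[120:240,290:410]; cv2.imwrite('pics/c6.png',cv2.resize(np.hstack([a,b]),None,fx=3.3,fy=3.3,interpolation=cv2.INTER_CUBIC))
to(.629,.0265,.204,-.104)
```

```text
9.775 [0.62921259 0.02644086 0.2484207 ] [0.28981126 0.83105307 0.26596595] 0.0010458175511509763
to (0.629, 0.0265, 0.204, -0.104) shift [45.4 -0.1 -0.7] turn [ 0.0009  0.0017 -0.0002]
```

View pics/c6.png

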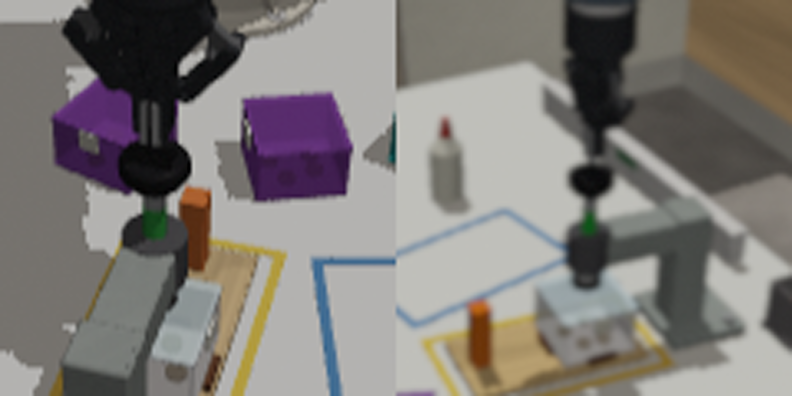

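The fingertips are centred over the knob in both views. I'll press gently.

Emit:
{"method": "move_arm", "body": {"steps": [[[8,0,0],[0,0,0],0],[[14,0,0],[0,0,0],0],[[17,0,0],[0,0,0],0],[[20,0,0],[0,0,0],0],[[23,0,0],[0,0,0],0],[[26,0,0],[0,0,0],0],[[26,0,0],[0,0,0],0],[[26,0,0],[0,0,0],0]]}}

```text
clock: 10.88
ee_pos: [0.6291, 0.0265, 0.2225]
ee_rot: [0.081, 1.569, -0.081]
contact_force: [-1.8, 0.9, 2.3]
gripper_width: -0.0
```

Run:
```python
from h import *
st=manip.read_state(); cv2.imwrite("pics/scene7.png",manip.snapshot("scene"));cv2.imwrite("pics/side7.png",manip.snapshot("side"))
print(st["clock"],st["ee_pos"],st["contact_force"],st["moment"],st["gripper_width"])
a=cv2.imread('pics/scene7.png')[150:270,270:390]; b=cv2.imread('pics/side7.png')[120:240,290:410]; cv2.imwrite('pics/c7.png',cv2.resize(np.hstack([a,b]),None,fx=3.3,fy=3.3,interpolation=cv2.INTER_CUBIC))
```

```text
10.875 [0.62912798 0.02652321 0.22247969] [-1.77687211  0.85568241  2.2837314 ] [0.16152513 0.87873314 0.06308423] -0.00039677348203887773
```

View pics/c7.png

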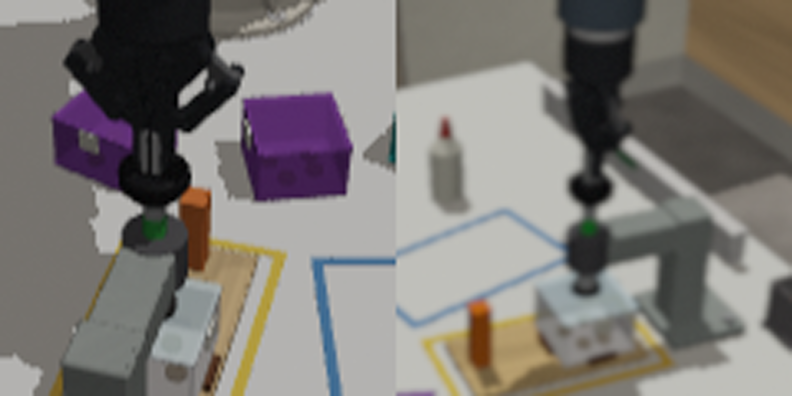

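Emit:
{"method": "move_arm", "body": {"steps": [[[3,0,0],[0,0,0],0],[[6,0,0],[0,0,0],0],[[9,0,0],[0,0,0],0],[[12,0,0],[0,0,0],0],[[15,0,0],[0,0,0],0],[[17,0,0],[0,0,0],0],[[19,0,0],[0,0,0],0],[[19,0,0],[0,0,0],0],[[19,0,0],[0,0,0],0]]}}

```text
clock: 12.1
ee_pos: [0.6295, 0.0264, 0.2054]
ee_rot: [0.081, 1.567, -0.081]
contact_force: [-5.2, 0.9, 11.6]
gripper_width: 0.004
```

Run:
```python
from h import *
from m1 import m
st=manip.read_state(); cv2.imwrite("pics/scene8.png",manip.snapshot("scene"));cv2.imwrite("pics/side8.png",manip.snapshot("side"))
print(st["clock"],st["ee_pos"],st["contact_force"],st["moment"],st["gripper_width"])
for k in(5,6,7,8):
    print(k,[int((m(cv2.imread(f"pics/{n}{k}.png")[y0:y1,x0:x1],(45,100,30),(80,255,255))>0).sum()) for n,x0,y0,x1,y1 in(("scene",300,190,335,240),("side",335,160,365,210))])
a=cv2.imread('pics/scene8.png')[180:240,285:345]; b=cv2.imread('pics/side8.png')[160:220,320:380]; cv2.imwrite('pics/c8.png',cv2.resize(np.hstack([a,b]),None,fx=6.6,fy=6.6,interpolation=cv2.INTER_CUBIC))
```

```text
12.1 [0.62945376 0.02644102 0.20537363] [-5.2232724   0.91574177 11.64236197] [0.54604388 2.04732751 0.04809349] 0.004300301959776923
5 [60, 22]
6 [59, 22]
7 [41, 18]
8 [0, 0]
```

View pics/c8.png

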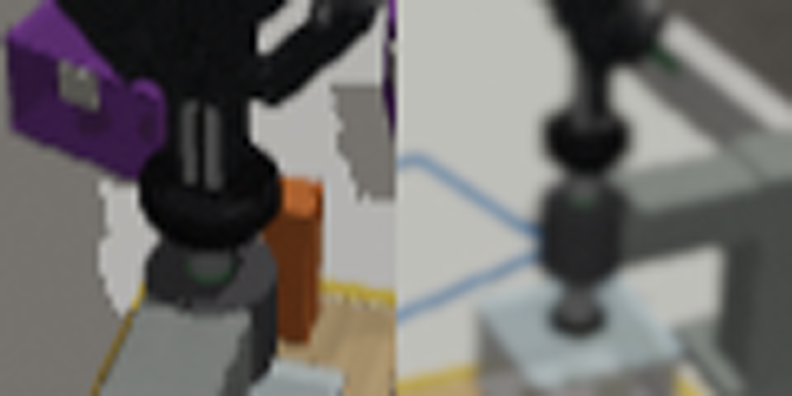

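The measured travel is 26.6 mm and only a trace of green is left. I'll go about 1.4 mm further, then hold for more than 3 s.

Emit:
{"method": "move_arm", "body": {"steps": [[[1,0,0],[0,0,0],0],[[1.8,0,0],[0,0,0],0],[[1.8,0,0],[0,0,0],0],[[1.8,0,0],[0,0,0],0],[[1.8,0,0],[0,0,0],0],[[1.8,0,0],[0,0,0],0]]}}

```text
clock: 12.95
ee_pos: [0.6294, 0.0265, 0.2037]
ee_rot: [0.081, 1.567, -0.081]
contact_force: [-6.4, 1.0, 13.4]
gripper_width: 0.001
```

Run:
```python
from h import *
st=manip.read_state(); cv2.imwrite("pics/scene9.png",manip.snapshot("scene"));cv2.imwrite("pics/side9.png",manip.snapshot("side"))
print(st["clock"],st["ee_pos"],st["contact_force"],st["moment"],st["gripper_width"])
a=cv2.imread('pics/scene9.png')[180:240,285:345]; b=cv2.imread('pics/side9.png')[160:220,320:380]; cv2.imwrite('pics/c9.png',cv2.resize(np.hstack([a,b]),None,fx=6.6,fy=6.6,interpolation=cv2.INTER_CUBIC))
```

```text
12.95 [0.62944905 0.02647788 0.20373658] [-6.35080461  0.97343623 13.42468957] [ 0.5730442   2.17816278 -0.00323548] 0.0013726644293799797
```

View pics/c9.png

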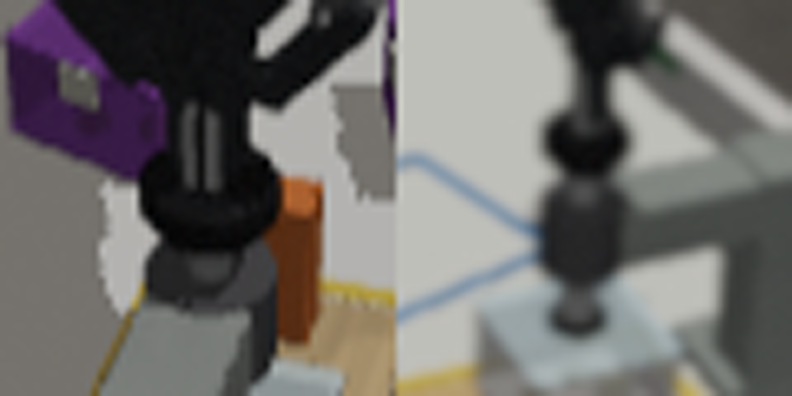

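The green has just vanished in both views, with a travel of 28.3 mm at 13 N. I'll hold for more than 4 s.

Emit:
{"method": "move_arm", "body": {"steps": [[[0,0,0],[0,0,0],0],[[0,0,0],[0,0,0],0],[[0,0,0],[0,0,0],0],[[0,0,0],[0,0,0],0],[[0,0,0],[0,0,0],0],[[0,0,0],[0,0,0],0],[[0,0,0],[0,0,0],0],[[0,0,0],[0,0,0],0],[[0,0,0],[0,0,0],0],[[0,0,0],[0,0,0],0],[[0,0,0],[0,0,0],0],[[0,0,0],[0,0,0],0],[[0,0,0],[0,0,0],0],[[0,0,0],[0,0,0],0],[[0,0,0],[0,0,0],0],[[0,0,0],[0,0,0],0],[[0,0,0],[0,0,0],0],[[0,0,0],[0,0,0],0],[[0,0,0],[0,0,0],0],[[0,0,0],[0,0,0],0]]}}

```text
clock: 15.55
ee_pos: [0.6295, 0.0265, 0.2038]
ee_rot: [0.081, 1.566, -0.081]
contact_force: [-6.2, 2.2, 12.1]
gripper_width: 0.001
```

Emit:
{"method": "move_arm", "body": {"steps": [[[0,0,0],[0,0,0],0],[[0,0,0],[0,0,0],0],[[0,0,0],[0,0,0],0],[[0,0,0],[0,0,0],0],[[0,0,0],[0,0,0],0],[[0,0,0],[0,0,0],0],[[0,0,0],[0,0,0],0],[[0,0,0],[0,0,0],0],[[0,0,0],[0,0,0],0],[[0,0,0],[0,0,0],0],[[0,0,0],[0,0,0],0],[[0,0,0],[0,0,0],0],[[0,0,0],[0,0,0],0],[[0,0,0],[0,0,0],0],[[0,0,0],[0,0,0],0],[[0,0,0],[0,0,0],0]]}}

```text
clock: 17.55
ee_pos: [0.6295, 0.0264, 0.2038]
ee_rot: [0.081, 1.566, -0.081]
contact_force: [-5.5, 2.0, 13.2]
gripper_width: 0.002
```

Run:
```python
from h import *
st=manip.read_state(); cv2.imwrite("pics/scene10.png",manip.snapshot("scene"));cv2.imwrite("pics/side10.png",manip.snapshot("side"))
print(st["clock"],st["ee_pos"],st["contact_force"],st["gripper_width"])
```

```text
17.55 [0.62947094 0.02643416 0.20379703] [-5.54594447  1.97035787 13.18325981] 0.0017092499423340276
```

View pics/scene10.png

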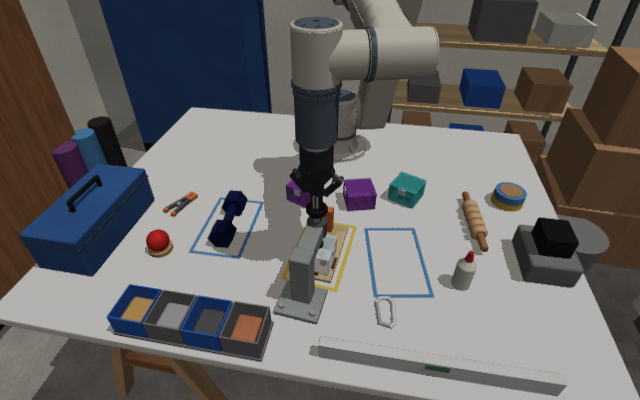

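View pics/side10.png

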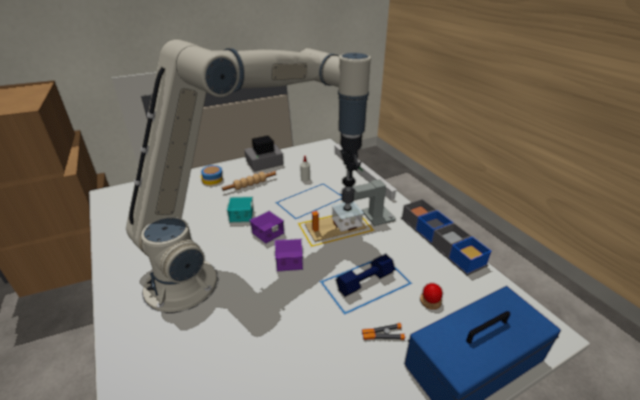

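The knob has been held for over 4.5 s, the sled is inside the yellow frame and nothing else has moved. I'm handing in.

```bash
python3 -c "
from plant import manip
print(manip.hand_in())"
```

```text
the job is handed in; nothing more can be done
None
```

I slid the sled by its orange peg from the left bay into the yellow tape and let go. Then I pressed the knob down with the closed fingertips and handed in while still holding it, at about 17.6 s.

**Sled:** just before I let go, the wrist camera showed about 12 mm of room at the near edge and 13 mm on each side. After release I only checked by eye, and the sled still lay inside the tape with the peg towards the robot. I did not measure the gap at the far end.

**Knob:** travel was about 28.3 mm, taken from the fingertip height of 0.2037 m. The green had just gone in both views, the foot was on the lid, and I held it there for about 4.6 s at 12–13 N.

**Not as expected:**
- While pressing, I read a sideways force of about 5–6 N on the tool along x. I did not correct it, as position and travel stayed steady.
- At first contact (about 9.5 mm of travel) I read 2.3 N, where the spring data gave about 5 N. The readings at full travel were close to the stated 12 N.

In the last pictures nothing else on the slab had moved as far as I could see.

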